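# Set the rail stop to a test block and lock its cam lever

### The arm

A 7-joint arm with a two-finger parallel gripper is mounted at the origin on a cart in front of the work surface, level with it; the furniture and walls round the work are solid. World frame = base frame: x ahead of the robot, y to its left, z up, the work surface at z = 0. Lengths are in mm, angles in rad, forces in N, time in s.
With the tool pointing down it reaches from about 400 to 900 mm from the base axis. Payload 5.5 kg.
Tool frame: the origin (TCP) lies on the centre line of the jaws, within the pads' length; the fingertips stand env.tips_ahead ahead of it and the grasp point (between the pads) lies 8 mm behind it (env.tips_ahead is the distance from the TCP to the fingertips, in mm); y points along the fingers, x is the direction in which the jaws open and shut, and the axes are right-handed (so a half turn about y gives the same grasp; the last joint's range is limited). The gripper opens to 92 mm and grips with 3 to 60 N. Pads are 19 mm wide; open, the fingers measure 130 mm over their backs; the gripper's body (75 mm by 190 mm) begins 47 mm behind the grasp point.
Start: joints at [-1.067, 0.501, -0.427, 1.55, 0.221, 1.138, -0.21], TCP at [154.973, 631.255, 237.729] pointing down, gripper open.
Joint ranges: [-2.88, 2.88], [-0.31, 2.03], [-1.54, 1.56], [0.2, 2.42], [-1.41, 4.55], [0.19, 2.02], [-2.57, 2.57]. Speed limits (rad/s): [2.57, 2.57, 3.14, 3.14, 3.14, 3.14, 3.14].

### API

Orientations are given as a unit quaternion [x, y, z, w].
In Python, from workcell import env gives the robot as it stands.
- The arm moves only by the tool carry_out, never from a script. Its argument "series" is a list of rows, each an object with "fingers": the opening, from 0 (shut) to 1 (fully open); "slide": the shift along the tool's x, y, z in cm, a list of three; "spin": the turn about the tool's y in rad. In form: [{"fingers": fingers, "slide": [dx, dy, dz], "spin": spin}, ...]. A call has 1 to 20 rows; each row shifts and turns the commanded pose from where the row before left it, along the tool's axes as they then stand; what a row does not reach is not made up. A row lasts 1/12 s, in which the tool goes at most 41.7 mm and 7.16 degrees, less where a joint would pass 70% of its speed; a pose out of reach is approached as far as the arm can. A call is refused whole if a number of a shift passes 4.17 or a number of a turn 0.125, either way. A call with a gripper value outside its range is refused whole. The fingers move at their own pace and stop on an object; the grip force is fixed at half the most. Time passes only in rows, so rows that do not move let the fingers close. It gives the time, the measured TCP pose, the force and the opening at its end, in the units of the state.
- env.state(): the state, without advancing time (a new reading comes with each control period).
- env.camera(name): name is "scene" or "top" or "wrist"; returns a dict with "frame" (480x640x3 uint8, red, green, blue), "camera_matrix" (3x3 intrinsics, pixels), "dist_coeffs" ([k1, k2, p1, p2, k3] as OpenCV has them; the pictures are not rectified), "camera_from_world" (4x4, takes a point from world to camera coordinates). Camera axes: x right, y down, z forward; pixel columns grow to the right and rows downward; lengths in mm; the calibration is good to about 2 mm. A picture is of the moment at which its call begins. There is no depth.
- env.hand_in(): hands the job in, once; it reports no verdict.
The state is a dict: "time": time; "joint_pos": joint angles; "qd": joint speeds; "tau": joint torques, N m; "ee_pos": TCP position; "orientation": TCP orientation; "wrist_force": force on the tool from outside, world axes, zero at the start; "ft_torque": the same for the moment, N m; "gripper_width": opening from 0.0 (shut) to 1.0 (fully open).
Only numpy, scipy, OpenCV 4.12 (cv2) and the standard library are available. Lean on these libraries where they do the work, as an engineer would, in place of code of your own. Each camera call takes 0.05 s, during which the arm holds its last target. There are 200 camera calls.

### The job

On the rail plate, slide the stop along its rail until the round steel test block lies flat and snug between the stop and the fixed fence, pushing gently and not forcing it, then flip the stop's cam lever fully down to clamp the stop there. Do the sliding first, with the lever still up, and leave the other things on the bench (such as the loupe and the brass weight) where they are.

Things in the scene. Friction and masses are not known exactly. Their poses are not given: they have to be found in the camera images.
- rail_plate: Grey steel plate 140 (x) x 300 (y) x 12 mm, fixed on the bench. Origin: centre of its underside; x points away from the robot, y along the rail to the robot's left, z up (turned a little about z). A steel rail, 24 mm wide, 14 mm high above the plate, runs along y at x = +35 mm, with an end block 24 mm high at each end.
- fence: Fixed steel angle bracket standing on the plate in front of the rail, near the plate's right (-y) end; does not move. Its working face is a flat upright plate, 86 mm wide along x, 34 mm high, looking to +y. Origin: middle of the lower edge of that face, at the plate's top; axes as the plate's.
- stop (a joint): Sliding stop, dark steel: a carriage 60 x 50 x 39 mm over the rail, and a bar 90 (x) x 16 (y) x 30 mm reaching out from it towards the robot, flush with its -y face. Joint in m: 0 leftmost, up to 0.165 as it slides along the plate's y towards the fence (-y). Slides with about 1.5 N while the lever is up (ample push: 10 N); the cam holds it when the lever is down.
- stop_face (a point): Point on the stop's working face (the -y side, which meets the block), middle of the bar's height (16 mm above the plate), 65 mm in front of the rail line. Axes as the plate's.
- stop_back (a point): Point on the bar's back (+y side), where it can be pushed towards the fence: mid-height of the bar, 15 mm above and below it are the bar's edges, 75 mm in front of the rail line, 45 mm in front of the carriage. Axes as the plate's.
- lever_hinge (a point): Point on the lever's hinge axis, on the stop: on the rail line, midway of the carriage, 62 mm above the bench. The hinge axis runs along the plate's y. Axes as the plate's.
- cam_lever (a joint): Cam lever on top of the stop. Joint in rad: 0 = open, lever up and leaning 0.35 rad back, away from the robot; it swings over towards the robot and down; 1.78 = fully down (mechanical end), pointing to the plate's -x above the bar, 0.14 rad above level. Stays where it is left. Its last 0.7 rad clamp the stop and take a few newtons (under 12 N) at the grip.
- lever_grip (a point): Centre of the black grip, 44 x 26 (y) x 12 mm, at the end of the steel lever: 78 mm from the hinge; the lever is 98 mm long in all. It moves with the lever.
- test_block_center (a point): Round flat steel test block, 58 mm diameter, 15 mm thick, 0.3 kg, lying loose and flat on the plate between fence and stop in front of the rail. Point: its centre, half-way up, 19.5 mm above the bench; z is its axis.
- loupe: Bystander: black stand loupe, 39 mm diameter, 32 mm high, on the bench. Origin: centre of its underside.
- weight_0: Bystander: brass check weight with a knob, 38 mm diameter, 28 mm high, on the bench. Origin: centre of its underside.
- test_block: The same test block; origin: centre of its underside.
Things that resemble listed ones, but are neither listed nor needed, are in the scene too. What is shaped like the test_block but brown is not meant.

How it is judged:
By the outcome, as a careful person would: the job done as asked, in the order asked, and still so for the second after the job is handed in, with the robot touching nothing.
It also fails if it takes over 50 s, if anything falls off the work surface, if the arm or the gripper's body presses on something with over 40 N, if the wrist force passes 120 N, or if a joint passes its speed limit or range.

## Working session

There is one attempt and no reset: what is moved stays moved. The work goes in short steps, Python scripts to look and compute and a tool call to move; the robot and the scene stay as the last step left them, time stands still between calls to the robot, and variables do not carry over. Pictures are saved under pics/ and viewed, about 8 in all and at most 12, crops included, and the job is handed in when it is done.

Besides the shell and the picture viewer there is one more tool, called as a command line: name --argument value ..., lists and objects as JSON in quotes. carry_out: Moves the arm, as the interface text tells. Its arguments: {"type":"object","properties":{"series":{"type":"array","items":{"type":"object","properties":{"fingers":{"type":"number"},"slide":{"type":"array","items":{"type":"number"}},"spin":{"type":"number"}}}}},"required":["series"]}

```bash
mkdir -p pics
cat > h.py <<'E'
import numpy as np, cv2
from workcell import env
def cam(n):
    c=env.camera(n); c['K']=np.array(c['camera_matrix'],float); c['d']=np.array(c['dist_coeffs'],float); c['T']=np.array(c['camera_from_world'],float); return c
def ray(c,uv,z):
    p=cv2.undistortPoints(np.array([[uv]],float),c['K'],c['d'])[0,0]
    R=c['T'][:3,:3];o=-R.T@c['T'][:3,3];v=R.T@np.array([p[0],p[1],1.]);return o+v*(z-o[2])/v[2]
def proj(c,P):
    q,_=cv2.projectPoints(np.array(P,float).reshape(-1,1,3),cv2.Rodrigues(c['T'][:3,:3])[0],c['T'][:3,3],c['K'],c['d']);return q[:,0]
def save(c,n): cv2.imwrite('pics/'+n,c['frame'][:,:,::-1])
E
python3 - <<'E'
from h import *
for n in('scene','top'):
    c=cam(n);save(c,n+'0.png');print(n,c['T'].round(3).tolist(),c['K'][0,0])
print(env.state(),env.tips_ahead)
E
```

```text
scene [[0.901, -0.434, -0.023, -589.079], [-0.266, -0.51, -0.818, 24.433], [0.343, 0.743, -0.575, 1317.399], [0.0, 0.0, 0.0, 1.0]] 438.2166624750135
top [[0.023, -0.999, 0.029, -400.639], [-0.981, -0.028, -0.191, 482.295], [0.192, -0.024, -0.981, 913.642], [0.0, 0.0, 0.0, 1.0]] 452.50045361464015
{'time': 0.1, 'joint_pos': array([-1.06680441,  0.50172581, -0.42677574,  1.55135763,  0.22082049,
        1.13831443, -0.21027215]), 'qd': array([-7.03981889e-05, -2.87948463e-03,  5.78154213e-04, -3.57059574e-03,
        9.07719095e-04,  1.07377357e-03, -8.49154914e-04]), 'tau': array([-1.12215383e-02, -5.67871571e+01, -5.83887219e+00, -2.79917157e+01,
       -6.90830033e-02,  2.39582558e-02,  6.57730220e-05]), 'ee_pos': array([154.92382234, 630.62791003, 236.79192827]), 'orientation': array([ 0.55679762,  0.43585336, -0.43683518, -0.55604252]), 'wrist_force': array([ 0.00100296,  0.59162008, -0.65044211]), 'ft_torque': array([-0.00840754,  0.03456431,  0.03307622]), 'gripper_width': 0.9974091535636113} 11.0
```

View pics/top0.png

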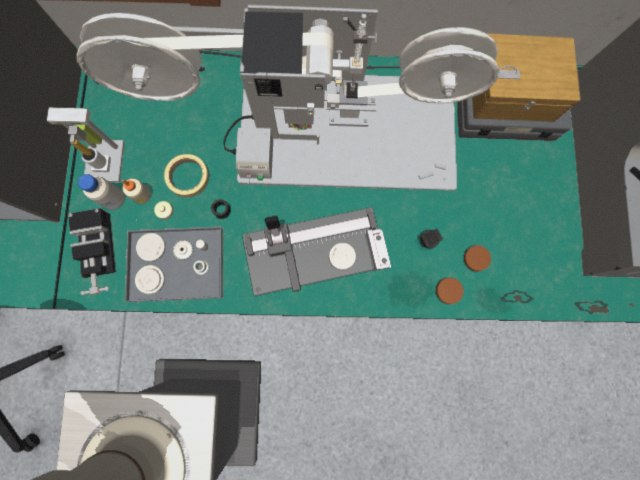

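View pics/scene0.png

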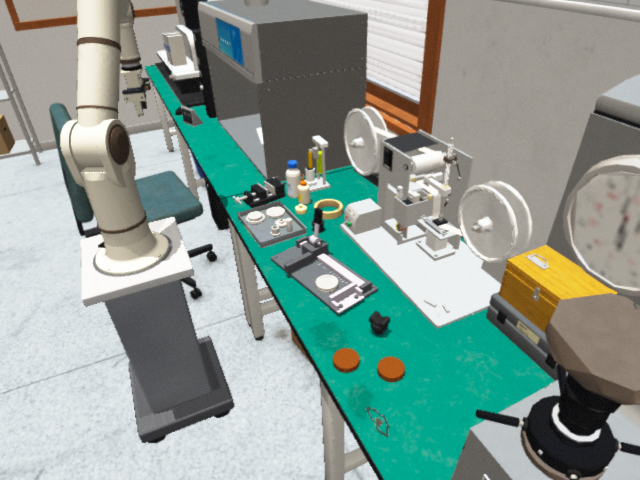

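The top view shows the plate at about px (245–390, 210–293), the stop bar at (290,265), the lever at (272,225), the block at (343,256) and the fence at (378,250). The scene view agrees. I'll take an enlarged crop to measure from.

Run:
```python
from h import *
c=cam('top');f=c['frame'][200:305,235:400]
cv2.imwrite('pics/crop.png',cv2.resize(f,None,fx=4.8,fy=4.8,interpolation=cv2.INTER_CUBIC)[:,:,::-1])
```

```text
(no output)
```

View pics/crop.png

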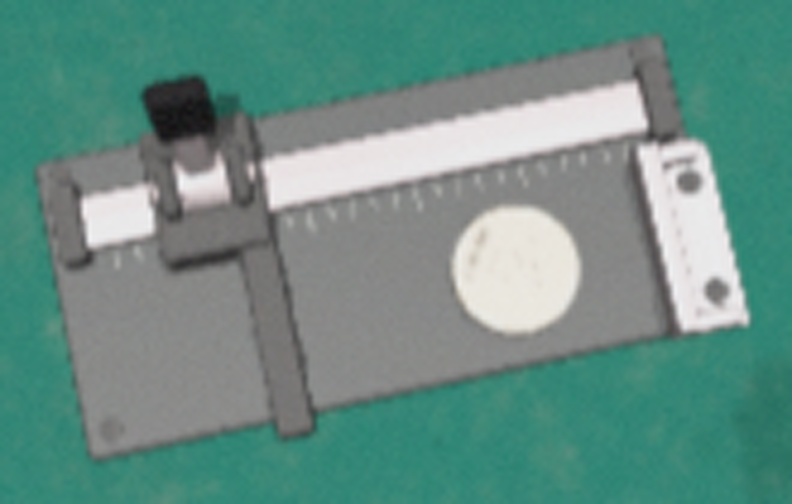

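```bash
cat > m.py <<'E'
from h import *
c=cam('top')
P=lambda x,y,z: ray(c,(x/4.8+235-.4,y/4.8+200-.4),z)
a,b,d=P(40,168,12),P(90,458,12),P(660,38,12)
print('plate',a,b,d,np.linalg.norm(a-b),np.linalg.norm(a-d))
ty=a-d; th=np.arctan2(ty[1],ty[0])-np.pi/2; print('th',th, 'th2',np.arctan2((a-b)[1],(a-b)[0]))
ex=np.array([np.cos(th),np.sin(th),0]);ey=np.array([-np.sin(th),np.cos(th),0])
O=(b+d)/2;O[2]=0
L=lambda p:[round(float((p-O)@e),1) for e in(ex,ey)]
print('O',O,ex,ey)
print('bar face',L(P(275,245,43)),L(P(313,430,43)),'back',L(P(243,250,43)),L(P(278,438,43)))
print('block',L(P(517,269,27)),P(517,269,27),'fence',L(P(637,150,46)),L(P(680,333,46)))
print('lever grip',L(P(178,105,135)))
print('carriage top front',L(P(168,262,51)),L(P(268,240,51)))
E
python3 m.py
```

```text
plate [ 493.58745823 -199.86654771   12.        ] [ 361.37495348 -229.97865634   12.        ] [ 563.9872389  -486.50622789   12.        ] 135.59825034459539 295.158322554492
th 0.2408367563418099 th2 0.22393549553207334
O [ 462.68109619 -358.24244211    0.        ] [0.97113874 0.23851532 0.        ] [-0.23851532  0.97113874  0.        ]
bar face [4.5, 47.3] [-79.3, 47.6] back [5.4, 61.6] [-79.4, 63.2]
block [-26.8, -57.1] [ 450.28429612 -420.12312717   27.        ] fence [11.9, -120.2] [-72.5, -119.7]
lever grip [54.2, 72.6]
carriage top front [5.8, 94.6] [6.1, 49.7]
```

Run:
```python
from h import *
from scipy.spatial.transform import Rotation as R
print(R.from_quat(env.state()['orientation']).as_matrix().round(3))
O=np.array([462.7,-358.2]);th=.235
ex=np.array([np.cos(th),np.sin(th)]);ey=np.array([-ex[1],ex[0]])
for l in [(-40,110),(-40,82),(110,-37),(35,-37)]: print(l,O+ex*l[0]+ey*l[1])
```

```text
[[ 0.238 -0.    -0.971]
 [ 0.971 -0.001  0.238]
 [-0.001 -1.     0.   ]]
(-40, 110) [ 398.18669794 -260.53714187]
(-40, 82) [ 404.70630153 -287.76754343]
(110, -37) [ 578.29176801 -368.57030222]
(35, -37) [ 505.35319241 -386.03352614]
```

carry_out --series '[{"fingers": 0, "slide": [0, 0, 0], "spin": -0.119}, {"fingers": 0, "slide": [0, 0, 0], "spin": -0.119}, {"fingers": 0, "slide": [0, 0, 0], "spin": -0.119}, {"fingers": 0, "slide": [0, 0, 0], "spin": -0.118}, {"fingers": 0, "slide": [-2, 0, -1], "spin": 0}, {"fingers": 0, "slide": [-3, 0, -1.5], "spin": 0}, {"fingers": 0, "slide": [-3, 0, -1.5], "spin": 0}, {"fingers": 0, "slide": [-3, 0, -1.5], "spin": 0}, {"fingers": 0, "slide": [-3, 0, -1.5], "spin": 0}, {"fingers": 0, "slide": [-3, 0, -1.5], "spin": 0}, {"fingers": 0, "slide": [-3, 0, -1.5], "spin": 0}, {"fingers": 0, "slide": [-3, 0, -1.5], "spin": 0}, {"fingers": 0, "slide": [-3, 0, -1.5], "spin": 0}, {"fingers": 0, "slide": [-3, 0, -1.5], "spin": 0}, {"fingers": 0, "slide": [-3, 0, -1.5], "spin": 0}, {"fingers": 0, "slide": [-3, 0, -1], "spin": 0}]'

```text
time: 1.53
ee_pos: [403.1, 328.7, 237.8]
orientation: [0.438, 0.555, -0.555, -0.438]
wrist_force: [2.6, 0.0, -0.7]
gripper_width: 0.006
```

carry_out --series '[{"fingers": 0, "slide": [-3.2, 0, 0.8], "spin": 0}, {"fingers": 0, "slide": [-3.2, 0, 0.8], "spin": 0}, {"fingers": 0, "slide": [-3.2, 0, 0.8], "spin": 0}, {"fingers": 0, "slide": [-3.2, 0, 0.8], "spin": 0}, {"fingers": 0, "slide": [-3.2, 0, 0.8], "spin": 0}, {"fingers": 0, "slide": [-3.2, 0, 0.8], "spin": 0}, {"fingers": 0, "slide": [-3.2, 0, 0.8], "spin": 0}, {"fingers": 0, "slide": [-3.2, 0, 0.8], "spin": 0}, {"fingers": 0, "slide": [-3.2, 0, 0.8], "spin": 0}, {"fingers": 0, "slide": [-3.2, 0, 0.8], "spin": 0}, {"fingers": 0, "slide": [-3.2, 0, 0.8], "spin": 0}, {"fingers": 0, "slide": [-3.2, 0, 0.8], "spin": 0}, {"fingers": 0, "slide": [-3.2, 0, 0.8], "spin": 0}, {"fingers": 0, "slide": [-3.2, 0, 0.8], "spin": 0}, {"fingers": 0, "slide": [-3.2, 0, 0.8], "spin": 0}, {"fingers": 0, "slide": [-3.2, 0, 0.8], "spin": 0}, {"fingers": 0, "slide": [-3.2, 0, 0.8], "spin": 0}, {"fingers": 0, "slide": [-2.5, 0, 0.5], "spin": 0}]'

```text
time: 3.03
ee_pos: [395.7, -258.7, 237.8]
orientation: [-0.439, -0.554, 0.555, 0.438]
wrist_force: [0.7, -0.8, 0.2]
gripper_width: 0.004
```

Run:
```python
from h import *
s=env.state();print(s['ee_pos'],s['joint_pos'].round(2))
c=cam('wrist');save(c,'w1.png')
```

```text
[ 395.74279291 -258.70302071  237.82822799] [ 0.42  0.15  0.11  2.   -0.02  0.99  2.34]
```

View pics/w1.png

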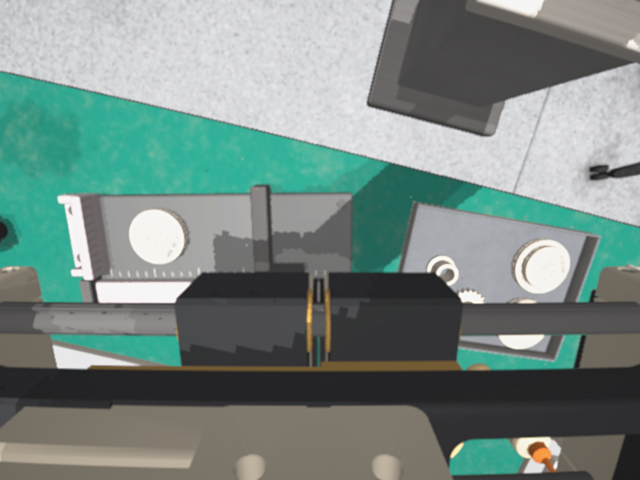

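Orientation lines up with the plate (bar at px 262, block at 157,236). Joint 7 is near its limit, so I'll turn half a turn back.

carry_out --series '[{"fingers": 0, "slide": [0, 0, 0], "spin": 0.12}, {"fingers": 0, "slide": [0, 0, 0], "spin": 0.12}, {"fingers": 0, "slide": [0, 0, 0], "spin": 0.12}, {"fingers": 0, "slide": [0, 0, 0], "spin": 0.12}, {"fingers": 0, "slide": [0, 0, 0], "spin": 0.12}, {"fingers": 0, "slide": [0, 0, 0], "spin": 0.12}, {"fingers": 0, "slide": [0, 0, 0], "spin": 0.12}, {"fingers": 0, "slide": [0, 0, 0], "spin": 0.12}, {"fingers": 0, "slide": [0, 0, 0], "spin": 0.12}, {"fingers": 0, "slide": [0, 0, 0], "spin": 0.12}, {"fingers": 0, "slide": [0, 0, 0], "spin": 0.12}, {"fingers": 0, "slide": [0, 0, 0], "spin": 0.12}, {"fingers": 0, "slide": [0, 0, 0], "spin": 0.12}]'

```text
time: 4.17
ee_pos: [396.4, -255.5, 237.6]
orientation: [-0.702, -0.084, 0.085, 0.702]
wrist_force: [-0.4, -0.8, -0.4]
gripper_width: 0.003
```

carry_out --series '[{"fingers": 0, "slide": [0, 0, 0], "spin": 0.12}, {"fingers": 0, "slide": [0, 0, 0], "spin": 0.12}, {"fingers": 0, "slide": [0, 0, 0], "spin": 0.12}, {"fingers": 0, "slide": [0, 0, 0], "spin": 0.12}, {"fingers": 0, "slide": [0, 0, 0], "spin": 0.12}, {"fingers": 0, "slide": [0, 0, 0], "spin": 0.12}, {"fingers": 0, "slide": [0, 0, 0], "spin": 0.12}, {"fingers": 0, "slide": [0, 0, 0], "spin": 0.12}, {"fingers": 0, "slide": [0, 0, 0], "spin": 0.12}, {"fingers": 0, "slide": [0, 0, 0], "spin": 0.12}, {"fingers": 0, "slide": [0, 0, 0], "spin": 0.12}, {"fingers": 0, "slide": [0, 0, 0], "spin": 0.12}, {"fingers": 0, "slide": [0, 0, 0], "spin": 0.12}, {"fingers": 0, "slide": [0, 0, 0], "spin": 0.02}]'

```text
time: 5.33
ee_pos: [396.5, -255.5, 237.7]
orientation: [-0.554, 0.439, -0.439, 0.554]
wrist_force: [-0.3, 0.7, 0.6]
gripper_width: 0.009
```

Run:
```python
from h import *
from scipy.spatial.transform import Rotation as R
s=env.state();print(s['ee_pos'],s['joint_pos'].round(2));print(R.from_quat(s['orientation']).as_matrix().round(3))
c=cam('wrist');save(c,'w2.png')
```

```text
[ 396.48739829 -255.53256693  237.65297665] [ 0.14  0.15  0.42  2.01 -0.07  0.99 -0.75]
[[ 0.229 -0.     0.973]
 [-0.973  0.     0.229]
 [-0.    -1.    -0.   ]]
```

View pics/w2.png

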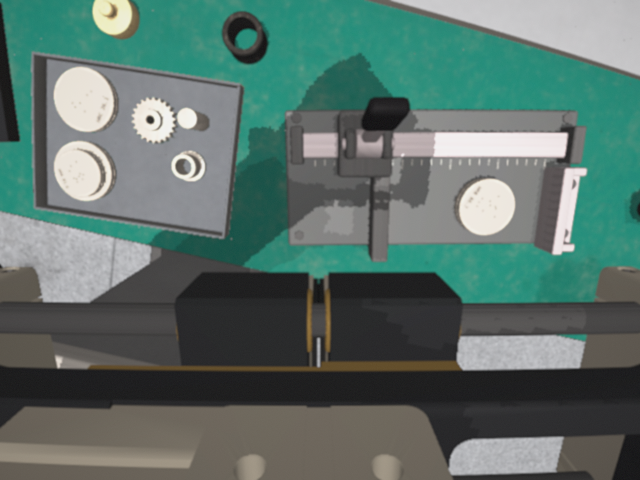

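The picture shows the plate level in view, bar back at px ~372, face ~387, block (485,207), lever grip (385,113). Cross-check the measurement with this view.

Run:
```python
from h import *
c=cam('wrist');P=lambda x,y,z: ray(c,(x,y),z)
a,d,b=P(287,110,12),P(578,110,12),P(290,244,12)
print(a,d,b,np.linalg.norm(a-d),np.linalg.norm(a-b))
th=.231;ex=np.array([np.cos(th),np.sin(th),0]);ey=np.array([-ex[1],ex[0],0])
ty=a-d;print('th',np.arctan2(ty[1],ty[0])-np.pi/2)
T=env.state()['ee_pos']
rel=lambda p:[round(float((p-T)@-ey),1),round(float((p-T)@ex),1)]  # tool x (to fence), tool z
print('bar back',rel(P(371,200,43)),rel(P(371,255,43)),'face',rel(P(387,200,43)),'front end',rel(P(379,261,43)))
print('block',rel(P(485,207,27)),'fence',rel(P(548,250,12)),rel(P(551,180,12)))
print('grip',rel(P(386,112,135)),'hinge',rel(P(368,142,62)),'plate corners',rel(a),rel(b),rel(d))
```

```text
[ 495.41184685 -199.50110029   12.        ] [ 567.41789982 -485.22962761   12.        ] [ 362.12799784 -232.18418696   12.        ] 294.66194696238506 137.23253462935196
th 0.24686823735086327
bar back [50.4, 23.8] [52.7, -31.2] face [65.9, 23.9] front end [61.1, -37.4]
block [170.0, 15.8] fence [254.1, -33.2] [245.0, 43.1]
grip [44.3, 93.5] hinge [42.9, 76.9] plate corners [-31.9, 109.1] [-30.6, -28.1] [262.7, 113.8]
```

carry_out --series '[{"fingers": 0, "slide": [0, 3.5, 0.3], "spin": 0}, {"fingers": 0, "slide": [0, 3.5, 0], "spin": 0}, {"fingers": 0, "slide": [0, 3.5, 0], "spin": 0}, {"fingers": 0, "slide": [0, 3.5, 0], "spin": 0}, {"fingers": 0, "slide": [0, 3.5, 0], "spin": 0}, {"fingers": 0, "slide": [0, 3.0, 0], "spin": 0}, {"fingers": 0, "slide": [1, 0, 0], "spin": 0}, {"fingers": 0, "slide": [0, 0, 0], "spin": 0}]'

```text
time: 6.1
ee_pos: [401.1, -266.5, 32.0]
orientation: [0.556, -0.438, 0.437, -0.555]
wrist_force: [0.6, -0.6, 0.5]
gripper_width: 0.002
```

Now advance toward the bar.

carry_out --series '[{"fingers": 0, "slide": [0.8, 0, 0], "spin": 0}, {"fingers": 0, "slide": [0.8, 0, 0], "spin": 0}, {"fingers": 0, "slide": [0.8, 0, 0], "spin": 0}, {"fingers": 0, "slide": [0.8, 0, 0], "spin": 0}, {"fingers": 0, "slide": [0.8, 0, 0], "spin": 0}, {"fingers": 0, "slide": [0.8, 0, 0], "spin": 0}]'

```text
time: 6.6
ee_pos: [413.8, -312.4, 33.5]
orientation: [-0.555, 0.437, -0.438, 0.556]
wrist_force: [1.3, 2.1, 0.9]
gripper_width: 0.007
```

carry_out --series '[{"fingers": 0, "slide": [0.8, 0, 0], "spin": 0}, {"fingers": 0, "slide": [0.8, 0, 0], "spin": 0}, {"fingers": 0, "slide": [0.8, 0, 0], "spin": 0}, {"fingers": 0, "slide": [0.8, 0, 0], "spin": 0}]'

```text
time: 6.93
ee_pos: [420.6, -343.4, 32.6]
orientation: [-0.555, 0.438, -0.438, 0.555]
wrist_force: [0.7, 1.7, 1.0]
gripper_width: 0.008
```

Run:
```python
from h import *
print(env.state()['wrist_force'],env.state()['ee_pos'])
c=cam('top');f=c['frame'][200:305,235:400]
cv2.imwrite('pics/c2.png',cv2.resize(f,None,fx=4.8,fy=4.8,interpolation=cv2.INTER_CUBIC)[:,:,::-1])
```

```text
[0.66783497 1.72051459 1.04651255] [ 420.6054125  -343.38652963   32.6106955 ]
```

View pics/c2.png

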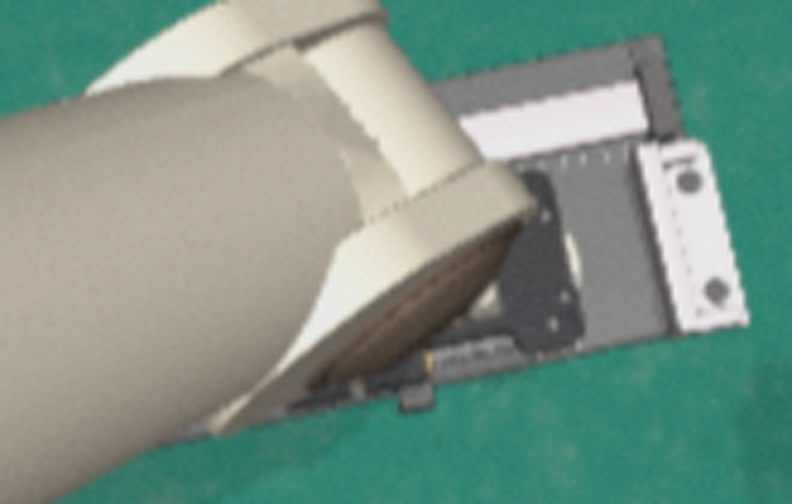

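carry_out --series '[{"fingers": 0, "slide": [0.6, 0, 0], "spin": 0}, {"fingers": 0, "slide": [0.6, 0, 0], "spin": 0}, {"fingers": 0, "slide": [0.6, 0, 0], "spin": 0}, {"fingers": 0, "slide": [0.6, 0, 0], "spin": 0}, {"fingers": 0, "slide": [0.5, 0, 0], "spin": 0}]'

```text
time: 7.4
ee_pos: [426.9, -370.8, 32.4]
orientation: [-0.555, 0.438, -0.437, 0.555]
wrist_force: [-1.8, 4.3, 2.1]
gripper_width: 0.005
```

Run:
```python
from h import *
s=env.state();print(s['wrist_force'],s['ee_pos'])
c=cam('top');save(c,'c3full.png');f=c['frame'][200:305,235:400]
cv2.imwrite('pics/c3.png',cv2.resize(f,None,fx=4.8,fy=4.8,interpolation=cv2.INTER_CUBIC)[:,:,::-1])
```

```text
[-1.8419952   4.27023133  2.14226767] [ 426.87584324 -370.80769762   32.42842994]
```

View pics/c3.png

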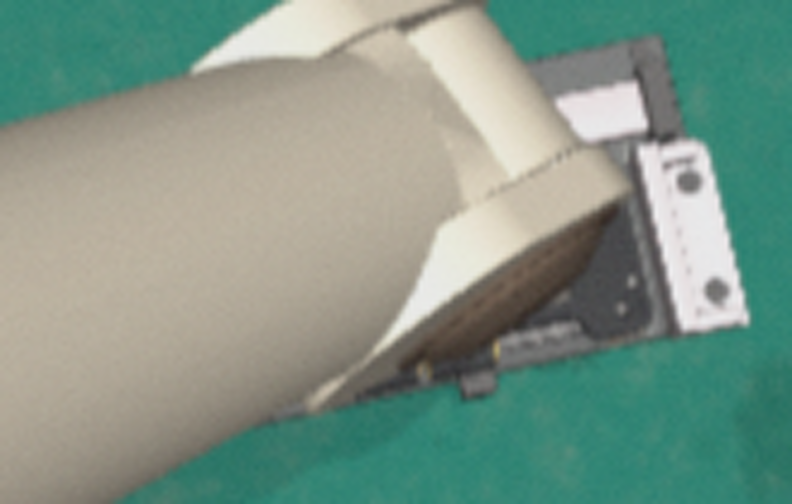

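Bar's face corner is now at about crop px (497,388), pushing force ~4 N (block being moved).

```bash
cat >> m.py <<'E'
print('NOW',L(P(497,388,43)),L(P(462,395,43)))
E
python3 m.py|grep NOW
```

```text
NOW [-78.6, -35.3] [-78.3, -19.6]
```

carry_out --series '[{"fingers": 0, "slide": [0.4, 0, 0], "spin": 0}, {"fingers": 0, "slide": [0.4, 0, 0], "spin": 0}, {"fingers": 0, "slide": [0.2, 0, 0], "spin": 0}]'

```text
time: 7.75
ee_pos: [429.4, -380.8, 32.5]
orientation: [0.555, -0.438, 0.438, -0.555]
wrist_force: [-0.8, 3.9, -0.2]
gripper_width: 0.002
```

carry_out --series '[{"fingers": 0, "slide": [0.3, 0, 0], "spin": 0}, {"fingers": 0, "slide": [0.3, 0, 0], "spin": 0}, {"fingers": 0, "slide": [0.3, 0, 0], "spin": 0}, {"fingers": 0, "slide": [0.2, 0, 0], "spin": 0}]'

```text
time: 8.08
ee_pos: [432.1, -391.7, 32.6]
orientation: [0.555, -0.438, 0.438, -0.555]
wrist_force: [-1.4, 2.9, 0.4]
gripper_width: 0.003
```

carry_out --series '[{"fingers": 0, "slide": [0.1, 0, 0], "spin": 0}, {"fingers": 0, "slide": [0.1, 0, 0], "spin": 0}]'

```text
time: 8.25
ee_pos: [432.5, -393.3, 32.5]
orientation: [-0.555, 0.438, -0.438, 0.555]
wrist_force: [-2.2, 3.2, -0.1]
gripper_width: 0.003
```

carry_out --series '[{"fingers": 0, "slide": [0.1, 0, 0], "spin": 0}, {"fingers": 0, "slide": [0, 0, 0], "spin": 0}]'

```text
time: 8.42
ee_pos: [432.7, -394.5, 32.6]
orientation: [0.555, -0.438, 0.438, -0.555]
wrist_force: [-1.6, 2.5, -1.7]
gripper_width: 0.004
```

carry_out --series '[{"fingers": 0, "slide": [0.1, 0, 0], "spin": 0}, {"fingers": 0, "slide": [0.1, 0, 0], "spin": 0}]'

```text
time: 8.58
ee_pos: [433.1, -396.1, 32.6]
orientation: [-0.555, 0.438, -0.438, 0.555]
wrist_force: [-0.7, 2.9, -1.8]
gripper_width: 0.004
```

carry_out --series '[{"fingers": 0, "slide": [0.1, 0, 0], "spin": 0}, {"fingers": 0, "slide": [0, 0, 0], "spin": 0}]'

```text
time: 8.75
ee_pos: [433.1, -396.2, 32.6]
orientation: [-0.555, 0.438, -0.437, 0.556]
wrist_force: [-3.1, 5.6, 1.4]
gripper_width: 0.003
```

carry_out --series '[{"fingers": 0, "slide": [0.1, 0, 0], "spin": 0}, {"fingers": 0, "slide": [0, 0, 0], "spin": 0}]'

```text
time: 8.92
ee_pos: [433.2, -396.2, 32.5]
orientation: [-0.555, 0.439, -0.436, 0.556]
wrist_force: [-2.8, 8.4, 4.3]
gripper_width: 0.005
```

Contact confirmed: the position has stopped at −396.2 and force rose from 3 to 8 N. The stop face is about 58 mm from the fence, as expected. Before the lever, I'll back off, lift, and check where the machine's parts stand.

carry_out --series '[{"fingers": 0, "slide": [-0.3, 0, 0], "spin": 0}, {"fingers": 0, "slide": [-0.7, 0, 0], "spin": 0}, {"fingers": 0, "slide": [-1, 0, 0], "spin": 0}, {"fingers": 0, "slide": [0, -3, 0], "spin": 0}, {"fingers": 0, "slide": [0, -4, 0], "spin": 0}, {"fingers": 0, "slide": [0, -4, 0], "spin": 0}, {"fingers": 0, "slide": [0, -4, 0], "spin": 0}, {"fingers": 0, "slide": [0, -4, 0], "spin": 0}, {"fingers": 0, "slide": [0, 0, -3], "spin": 0}, {"fingers": 0, "slide": [0, 0, -3], "spin": 0}, {"fingers": 0, "slide": [0, 0, 0], "spin": 0}]'

```text
time: 9.83
ee_pos: [365.0, -395.3, 224.1]
orientation: [0.555, -0.439, 0.44, -0.553]
wrist_force: [-1.4, 0.1, -1.1]
gripper_width: 0.006
```

Run:
```python
from h import *
s=env.state();print(s['ee_pos'],s['wrist_force'],s['joint_pos'].round(2))
t=cam('top');sc=cam('scene');w=cam('wrist');save(w,'w4.png')
def tri(u,v):
    n=[cv2.undistortPoints(np.array([[p]],float),c['K'],c['d'])[0,0] for p,c in((u,t),(v,sc))]
    X=cv2.triangulatePoints(t['T'][:3],sc['T'][:3],n[0],n[1])[:,0];return (X[:3]/X[3]).round()
print('reel hub',tri((448,83),(490,222)),'tower probe',tri((350,20),(452,145)),'reel bottom front z', ray(t,(448,100),150))
```

```text
[ 365.02151188 -395.27353078  224.10263132] [-1.37118472  0.13156982 -1.06159101] [ 0.41  0.3   0.44  1.87 -0.15  1.   -0.43]
reel hub [ 773. -612.  215.] tower probe [ 812. -411.  325.] reel bottom front z [ 761.42304845 -625.84614581  150.        ]
```

View pics/w4.png

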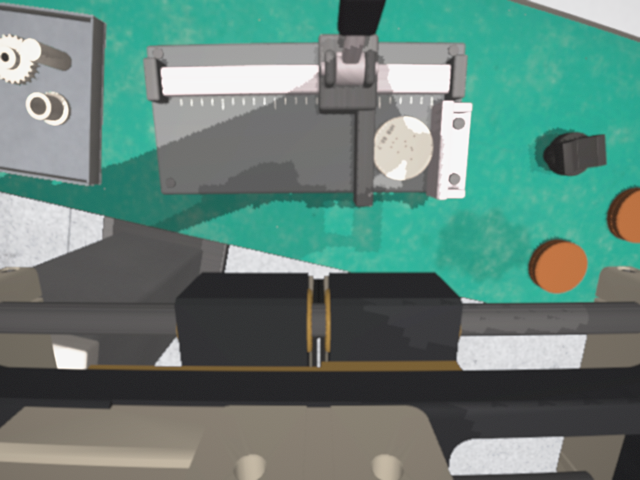

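The block sits snug between bar (px 372) and fence (px 440) at (403,147), and the lever is still up at (360,15). Now the lever offsets.

Run:
```python
from h import *
from scipy.spatial.transform import Rotation as R
s=env.state();c=cam('wrist');M=R.from_quat(s['orientation']).as_matrix()
for n,p,z in(('hinge',(350,70),62),('grip low edge',(357,34),110),('rail L',(160,80),26),('rail R',(450,80),26),('barface',(372,195),43),('fence',(441,190),46),('block',(403,147),27)):
    print(n,(M.T@(ray(c,p,z)-s['ee_pos'])).round(1))
```

```text
hinge [ 25.2 161.2 132.2]
grip low edge [ 25.4 113.3 144.1]
rail L [-144.1  197.1  132.6]
rail R [119.2 197.3 132.6]
barface [ 49.2 180.1  29.9]
fence [111.7 177.2  35. ]
block [ 79.2 196.2  73.2]
```

carry_out --series '[{"fingers": 0, "slide": [1.3, 0, 3.5], "spin": 0}, {"fingers": 0, "slide": [1.2, 0, 3.5], "spin": 0}, {"fingers": 0, "slide": [0, 0, 3.5], "spin": 0}, {"fingers": 0, "slide": [0, 0, 3.5], "spin": 0}, {"fingers": 0, "slide": [0, 0, 3.5], "spin": 0}, {"fingers": 0, "slide": [0, 0, 4], "spin": 0}, {"fingers": 0, "slide": [0, 0, 0], "spin": 0}, {"fingers": 0, "slide": [0, 3, 0], "spin": 0}, {"fingers": 0, "slide": [0, 3, 0], "spin": 0}, {"fingers": 0, "slide": [0, 2, 0], "spin": 0}, {"fingers": 0, "slide": [0, 0, 0], "spin": 0}]'

```text
time: 10.95
ee_pos: [583.5, -363.1, 136.2]
orientation: [0.556, -0.441, 0.434, -0.556]
wrist_force: [-0.8, 0.6, -0.4]
gripper_width: 0.005
```

Run:
```python
from h import *
s=env.state();print(s['ee_pos'],s['wrist_force'],s['joint_pos'].round(2))
a=cam('scene');f=a['frame'][180:330,240:420]
cv2.imwrite('pics/s5.png',cv2.resize(f,None,fx=4,fy=4,interpolation=cv2.INTER_CUBIC)[:,:,::-1])
```

```text
[ 583.48536658 -363.07279746  136.15391771] [-0.81447087  0.62444613 -0.38535029] [ 0.29  0.66  0.34  1.54 -0.25  1.   -0.63]
```

View pics/s5.png

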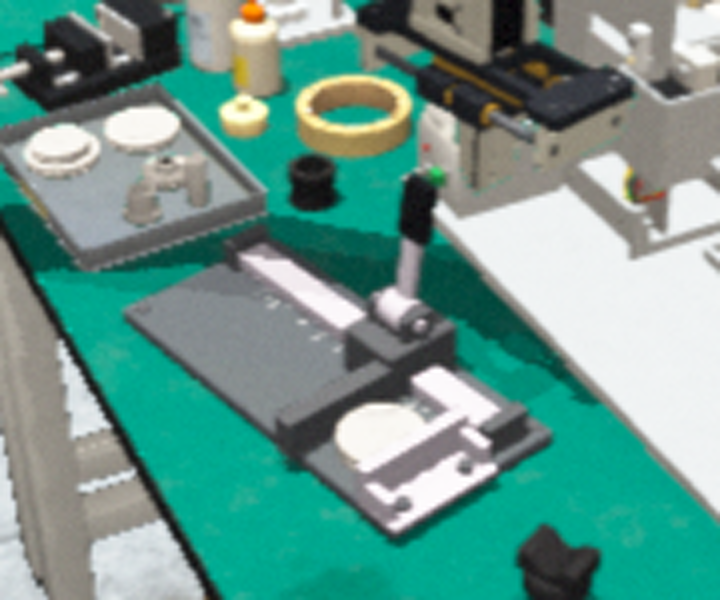

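Run:
```python
from h import *
c=cam('scene');s=env.state()['ee_pos']
pts=[s,s-[0,0,11],s+[0,0,39],s+[0,0,100]]
print((proj(c,pts)-[240,180])*4)
t=cam('wrist');save(t,'w6.png')
```

```text
[[489.70095752 162.61763694]
 [489.32056022 176.56018485]
 [491.0758881  111.95783252]
 [493.31110832  28.69016587]]
```

View pics/w6.png

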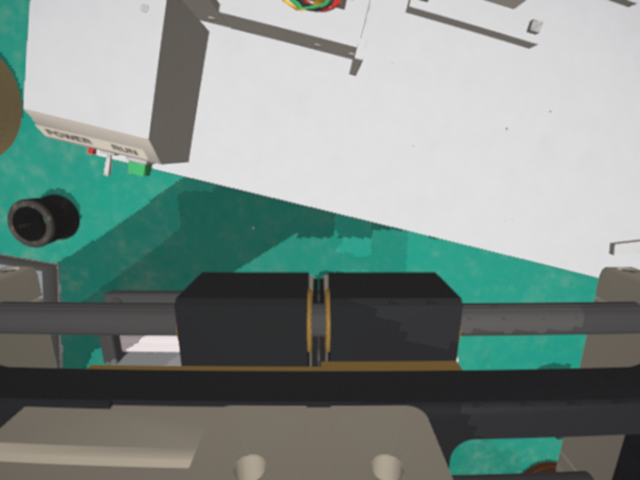

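carry_out --series '[{"fingers": 0, "slide": [0, -0.2, -1.2], "spin": 0}, {"fingers": 0, "slide": [0, -0.2, -1.2], "spin": 0}, {"fingers": 0, "slide": [0, -0.2, -1], "spin": 0}, {"fingers": 0, "slide": [0, -0.2, -1], "spin": 0}, {"fingers": 0, "slide": [0, -0.2, -1], "spin": 0}, {"fingers": 0, "slide": [0, -0.2, -1], "spin": 0}, {"fingers": 0, "slide": [0, 0, -0.6], "spin": 0}, {"fingers": 0, "slide": [0, 0, 0], "spin": 0}]'

```text
time: 11.77
ee_pos: [515.7, -384.2, 155.2]
orientation: [0.555, -0.438, 0.438, -0.555]
wrist_force: [-1.2, -1.1, -0.2]
gripper_width: 0.003
```

carry_out --series '[{"fingers": 0, "slide": [0, 0.4, -1.1], "spin": 0}, {"fingers": 0, "slide": [0, 0.4, -1.1], "spin": 0}, {"fingers": 0, "slide": [0, 0.4, -1.1], "spin": 0}, {"fingers": 0, "slide": [0, 0.4, -1.1], "spin": 0}, {"fingers": 0, "slide": [0, 0.7, -0.9], "spin": 0}, {"fingers": 0, "slide": [0, 0.8, -0.9], "spin": 0}, {"fingers": 0, "slide": [0, 0, 0], "spin": 0}]'

```text
time: 12.35
ee_pos: [454.0, -397.9, 121.7]
orientation: [0.555, -0.44, 0.437, -0.555]
wrist_force: [-0.8, 0.1, -0.4]
gripper_width: 0.004
```

Run:
```python
from h import *
s=env.state();print(s['ee_pos'],s['wrist_force'],s['joint_pos'].round(2))
a=cam('scene');f=a['frame'][180:330,240:420]
cv2.imwrite('pics/s7.png',cv2.resize(f,None,fx=4,fy=4,interpolation=cv2.INTER_CUBIC)[:,:,::-1])
```

```text
[ 454.04360715 -397.86508252  121.71824714] [-0.78123758  0.13557188 -0.3928779 ] [ 0.4   0.54  0.36  1.78 -0.24  0.86 -0.47]
```

View pics/s7.png

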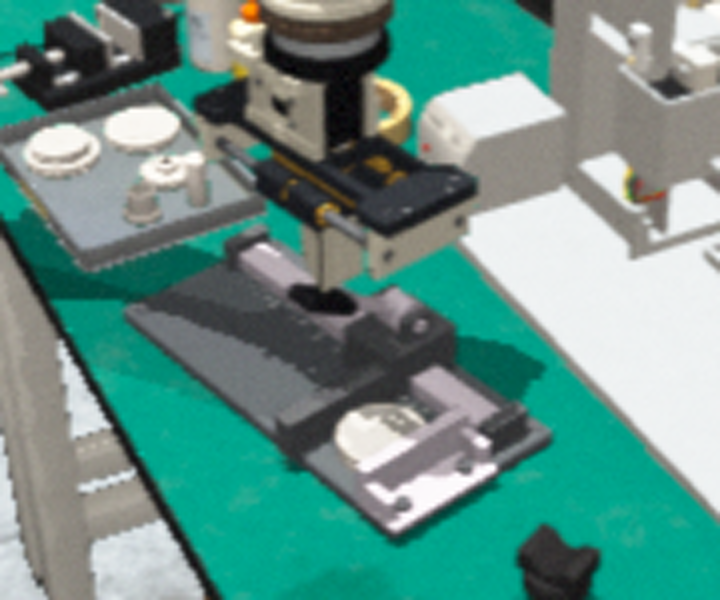

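The lever has followed over to about 1 rad past vertical (grip at px 320,298); continue down slowly.

carry_out --series '[{"fingers": 0, "slide": [0, 0.5, -0.5], "spin": 0}, {"fingers": 0, "slide": [0, 0.5, -0.4], "spin": 0}, {"fingers": 0, "slide": [0, 0.5, -0.3], "spin": 0}, {"fingers": 0, "slide": [0, 0.5, -0.2], "spin": 0}, {"fingers": 0, "slide": [0, 0.4, -0.2], "spin": 0}, {"fingers": 0, "slide": [0, 0, 0], "spin": 0}]'

```text
time: 12.9
ee_pos: [440.9, -401.4, 98.8]
orientation: [0.555, -0.438, 0.437, -0.555]
wrist_force: [1.3, 0.7, 0.3]
gripper_width: 0.006
```

carry_out --series '[{"fingers": 0, "slide": [0, 0.3, 0], "spin": 0}, {"fingers": 0, "slide": [0, 0.3, 0], "spin": 0}, {"fingers": 0, "slide": [0, 0, 0], "spin": 0}]'

```text
time: 13.15
ee_pos: [440.4, -401.7, 93.2]
orientation: [0.556, -0.439, 0.437, -0.555]
wrist_force: [-2.1, -1.1, 2.0]
gripper_width: 0.003
```

carry_out --series '[{"fingers": 0, "slide": [0, 0.2, 0], "spin": 0}, {"fingers": 0, "slide": [0, 0.2, 0], "spin": 0}, {"fingers": 0, "slide": [0, 0, 0], "spin": 0}]'

```text
time: 13.4
ee_pos: [440.4, -402.1, 91.9]
orientation: [0.555, -0.438, 0.438, -0.555]
wrist_force: [-8.2, 3.7, 23.7]
gripper_width: 0.005
```

carry_out --series '[{"fingers": 0, "slide": [0, 0.2, 0], "spin": 0}, {"fingers": 0, "slide": [0, 0.2, 0], "spin": 0}, {"fingers": 0, "slide": [0, 0, 0], "spin": 0}]'

```text
time: 13.65
ee_pos: [440.3, -402.4, 90.9]
orientation: [-0.555, 0.438, -0.438, 0.555]
wrist_force: [-14.5, 10.4, 45.0]
gripper_width: 0.002
```

Force climbs steeply with almost no motion at TCP z≈91, the height computed for fully down, so this is the mechanical end. Retract and look.

carry_out --series '[{"fingers": 0, "slide": [0, -1, 0], "spin": 0}, {"fingers": 0, "slide": [0, -2, 0], "spin": 0}, {"fingers": 0, "slide": [0, -3.5, 0], "spin": 0}, {"fingers": 0, "slide": [0, -3.5, -2], "spin": 0}, {"fingers": 0, "slide": [0, -3.5, -3], "spin": 0}, {"fingers": 0, "slide": [0, 0, -3], "spin": 0}, {"fingers": 0, "slide": [0, 0, 0], "spin": 0}]'

```text
time: 14.23
ee_pos: [360.9, -423.0, 219.6]
orientation: [0.555, -0.439, 0.441, -0.553]
wrist_force: [-1.1, 0.2, -0.2]
gripper_width: 0.008
```

Run:
```python
from h import *
s=env.state();print(s['ee_pos'],s['wrist_force'],s['time'])
a=cam('scene')['frame'][180:330,260:400];w=cam('wrist')['frame'][0:300,100:580]
a=cv2.resize(a,None,fx=2,fy=2,interpolation=cv2.INTER_CUBIC)
cv2.imwrite('pics/f.png',np.hstack([a,w])[:,:,::-1])
```

```text
[ 360.87278616 -423.02463183  219.61987076] [-1.08243727  0.2087304  -0.23631438] 14.2333
```

View pics/f.png

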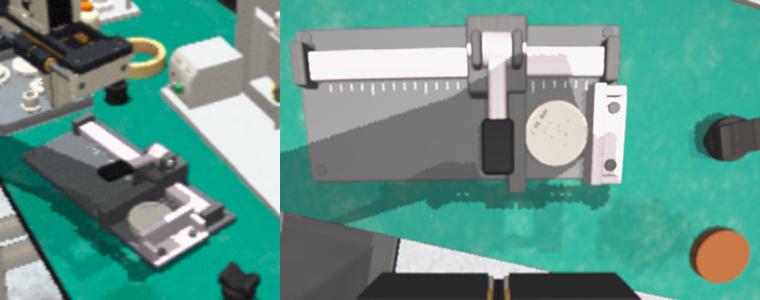

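The lever lies down toward the robot beside the bar, the block is in place between bar and fence, and the bystanders are untouched. Handing in.

```bash
python3 -c "
from workcell import env
print(env.hand_in())"
```

```text
the job is handed in; nothing more can be done
None
```

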